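# Reset the kiln controller with a modelling knife

## Robot

A 6-joint arm with a two-finger parallel gripper is mounted at the origin on the work surface. World frame = base frame: x ahead of the robot, y to its left, z up, the work surface at z = 0. Lengths are in m, angles in rad, forces in N, time in s.
With the tool pointing down it reaches from about 0.2 to 0.875 m from the base axis. Payload 3.4 kg.
Tool frame: the origin (TCP) lies on the centre line of the jaws, within the pads' length; the fingertips stand 11 mm ahead of it and the grasp point (between the pads) lies 8 mm behind it; x points along the fingers, z is the direction in which the jaws open and shut, and the axes are right-handed (so a half turn about x gives the same grasp; the last joint's range is limited). The gripper opens to 94 mm and grips with 3 to 60 N. Pads are 16 mm wide; open, the fingers measure 119 mm over their backs; the gripper's body (75 mm by 177 mm) begins 78 mm behind the grasp point.
Start: joints at [-1.469, 0.276, 1.505, -0, 1.361, -0.121], TCP at [0.127, -0.561, 0.216] pointing down, gripper open.
Joint ranges: [-2.89, 2.89], [-0.75, 2.08], [0.22, 2.7], [-1.18, 4.32], [0.11, 2.71], [-2.7, 2.7]. Speed limits (rad/s): [2.57, 2.57, 3.14, 3.14, 3.14, 3.14].

## Interface

Orientations are given as [roll, pitch, yaw] about the fixed x, y, z axes, in that order (R = Rz(yaw) Ry(pitch) Rx(roll)).
In Python, from bench import arm gives the robot as it stands.
- The arm moves only by the tool carry_out, never from a script. Its argument "targets" is a list of rows, each a list of 7 numbers: the shift along the world's x, y, z in cm, then the turn, a rotation vector about the world's x, y, z in rad, then the opening, from -1 (shut) to 1 (fully open). A call has 1 to 8 rows; each row is the pose to reach, as a shift and turn from the pose commanded when the call began; what a row does not reach only later rows make up. A row lasts 1/12 s, in which the tool goes at most 41.7 mm and 7.16 degrees, less where a joint would pass 70% of its speed; a pose out of reach is approached as far as the arm can. A call with a gripper value outside its range is refused whole. The fingers move at their own pace and stop on an object; "newtons" is the grip in N (left out, the last holds). Time passes only in rows, so rows that repeat a pose let the fingers close. It gives the time, the measured TCP pose, the force and the opening at its end, in the units of the state.
- arm.get_state(): the state, without advancing time (a new reading comes with each control period).
- arm.grab_frame(name): name is "scene" or "top"; returns a dict with "image" (420x560x3 uint8, red, green, blue), "range_z" (420x560 float32, m along the optical axis (not along the pixel's ray), 0 where there is no reading), "fov_y" (degrees; the focal length in pixels is half the picture's height over the tangent of half this angle, whatever the lens; pixels are square), "cx", "cy" (the principal point, pixels), "dist_coeffs" ([k1, k2, p1, p2, k3] as OpenCV has them; the pictures are not rectified), "camera_from_world" (4x4, takes a point from world to camera coordinates). Camera axes: x right, y down, z forward; pixel columns grow to the right and rows downward; lengths in m; the calibration is good to about 2 mm. A picture is of the moment at which its call begins.
- arm.sign_off(): hands the job in, once; it reports no verdict.
The state is a dict: "time_s": time; "qpos": joint angles; "joint_vel": joint speeds; "tau": joint torques, N m; "tool_pos": TCP position; "tcp_rot": TCP orientation; "wrist_force": force on the tool from outside, world axes, zero at the start; "wrist_torque": the same for the moment, N m; "width": finger opening in m.
Only numpy, scipy, OpenCV 4.12 (cv2) and the standard library are available. Lean on these libraries where they do the work, as an engineer would, in place of code of your own. Each camera call takes 0.05 s, during which the arm holds its last target. There are 200 camera calls.

## Task

Take the modelling knife from its wooden stand, use its blade to pry the orange cover of the kiln controller wide open, past upright so that it stays, and then gently press the recessed red button all the way in with the knife's tip and hold it in for a second. Leave the blue button unpressed and the cover open, and stand the knife back in its stand. Touch the cover only with the knife, not with the gripper, and do not disturb the glaze jar, bowl or cup.

Things in the scene. Friction and masses are not known exactly. Their poses are not given: they have to be found in the camera images.
- knife: Loose modelling knife, 135 mm long, standing upright, blade down, in the stand. Origin at the centre of the blade's tip; z runs up to the handle. Straight steel blade 8 mm wide (along y) and 4 mm thick (along x) from z = 0 to 60; round brass collar 30 mm across from z = 60 to 65; dark wooden handle, 16 mm square with sides along x and y, from z = 65 to 135. About 60 g.
- knife_collar (a point): Centre of the underside of the knife's brass collar, 60 mm above the tip.
- knife_grip (a point): Middle of the knife's handle, on its axis, 100 mm above the tip.
- stand: Fixed wooden block 70 x 70 mm, 68 mm high, with an 18 x 18 mm square hole straight through its middle; the blade hangs in the hole and the collar rests on the block's top. Origin at the centre of the underside, z up.
- stand_top (a point): Centre of the hole's mouth on the stand's top face; the knife's collar underside belongs here.
- controller: Fixed grey kiln controller, 120 mm (x) by 200 mm (y), top face 50 mm high; origin at the centre of the underside, front to -x. Display on the +y half. On the -y half, centred at y = -45 mm, the orange cover; under it in the black top face, at x = -20 mm and y = -27 and -63 mm, two round wells 15 mm wide, one with a red, one with a blue button, either way round.
- cover (a joint): Angle of the orange cover's hinge: 0 shut (flat on the top face), pi/2 upright, 2.0 fully open (leaning back to +x). The cover is a plate 80 mm long, 70 mm wide, 4 mm thick, its underside level with the controller's top face (50 mm) when shut; its stiff hinge is at its +x edge and it stays at any angle. About 0.5 N at the lip moves it.
- cover_hinge (a point): Middle of the cover's hinge axis, which runs along the controller's y, 52 mm above the bench at x = +21 mm, y = -45 mm of the controller. Fixed to the controller; its axes are the controller's.
- cover_lip (a point): Middle of the lower front edge of the cover, 84 mm from the hinge, where it is pried (moves with the cover). Shut, it overhangs the controller's front face by 3 mm.
- pry_notch (a point): Middle of the mouth of the pry notch in the controller's front face under the cover's lip: 18 mm wide (y), 16 mm deep (to +x), from 26 mm up to the cover's underside at 50 mm. The blade goes in here from the front, tilted about 40 degrees.
- reset (a joint): Travel of the red button: 0 out, 0.005 m fully in. It springs back; about 2 N starts it, 5.5 N holds it fully in.
- reset_top (a point): Centre of the top of the red button, a 12 mm disc lying 8 mm below the controller's top face in its well; it is pressed straight down.
- erase (a joint): Travel of the blue button, the same kind as the red one; it must not be pressed.
- erase_top (a point): Centre of the top of the blue button, 8 mm below the controller's top face in the other well.
- glaze_jar: Bystander: loose amber glaze jar with blue lid, 64 mm across, 85 mm high, origin under its centre.
- bowl: Bystander: loose blue bowl, 110 mm across, 45 mm high, origin under its centre.
- cup: Bystander: loose terracotta cup, 72 mm across, 70 mm high, origin under its centre.
Things that resemble listed ones, but are neither listed nor needed, are in the scene too. There is more than one size of the knife; the job needs the middle-sized. Leave any purple look-alike of the stand alone.

How it is judged:
By the outcome, as a careful person would: the job done as asked, in the order asked, and still so for the second after the job is handed in, with the robot touching nothing.
It also fails if it takes over 61 s, if anything falls off the work surface, if the arm or the gripper's body presses on something with over 40 N, if the wrist force passes 120 N, or if a joint passes its speed limit or range.

## Working session

There is one attempt and no reset: what is moved stays moved. The work goes in short steps, Python scripts to look and compute and a tool call to move; the robot and the scene stay as the last step left them, time stands still between calls to the robot, and variables do not carry over. Pictures are saved under pics/ and viewed, about 8 in all and at most 12, crops included, and the job is handed in when it is done.

Besides the shell and the picture viewer there is one more tool, called after "Call:" as name(argument=value, ...), one argument or row to a line, values as JSON. carry_out: Moves the arm, as the interface text tells. Its arguments: {"type":"object","properties":{"targets":{"type":"array","items":{"type":"array","items":{"type":"number"}}},"newtons":{"type":"number"}},"required":["targets"]}

```bash
ls; mkdir -p pics; cat > h.py <<'E'
import numpy as np, cv2
from bench import arm
from scipy.spatial.transform import Rotation as R
def grab(n):
    f=arm.grab_frame(n); np.savez('%s.npz'%n,**f); return f
def load(n): return dict(np.load('%s.npz'%n))
def K(f):
    h=f['image'].shape[0]; fo=h/2/np.tan(np.radians(float(f['fov_y']))/2)
    return np.array([[fo,0,float(f['cx'])],[0,fo,float(f['cy'])],[0,0,1]])
def world(f,mask=None):
    h,w=f['range_z'].shape; v,u=np.mgrid[:h,:w]
    p=cv2.undistortPoints(np.stack([u,v],-1).reshape(-1,1,2).astype(float),K(f),f['dist_coeffs']).reshape(h,w,2)
    z=f['range_z'][...,None]; c=np.concatenate([p*z,z],-1)
    T=np.linalg.inv(f['camera_from_world']); W=c@T[:3,:3].T+T[:3,3]
    W[f['range_z']==0]=np.nan; return W
def onplane(f,u,v,zp):
    p=cv2.undistortPoints(np.array([[[u,v]]],float),K(f),f['dist_coeffs'])[0,0]
    T=np.linalg.inv(f['camera_from_world']); d=T[:3,:3]@np.r_[p,1]; o=T[:3,3]
    return o+d*(zp-o[2])/d[2]
def proj(f,P):
    T=f['camera_from_world']; r=cv2.Rodrigues(T[:3,:3])[0]
    return cv2.projectPoints(np.atleast_2d(np.array(P,float)),r,T[:3,3],K(f),f['dist_coeffs'])[0][:,0]
def save(im,n): cv2.imwrite('pics/'+n,cv2.cvtColor(np.ascontiguousarray(im),cv2.COLOR_RGB2BGR))
E
python3 - <<'E'
from h import *
for n in('scene','top'):
    f=grab(n); save(f['image'],n+'0.png'); print(n,f['fov_y'],f['dist_coeffs'],np.linalg.inv(f['camera_from_world']).round(3).tolist())
print(arm.get_state())
E
```

```text
pics
scene 51.47434126728076 [-0.08562566  0.          0.          0.          0.        ] [[-0.612, 0.477, -0.63, 1.184], [0.791, 0.374, -0.485, 0.486], [0.004, -0.795, -0.606, 0.689], [0.0, 0.0, 0.0, 1.0]]
top 46.75355142330748 [-0.09052675  0.          0.          0.          0.        ] [[0.011, -0.987, 0.158, 0.366], [-1.0, -0.012, -0.005, 0.025], [0.006, -0.158, -0.987, 1.266], [0.0, 0.0, 0.0, 1.0]]
{'time_s': 0.1, 'qpos': array([-1.46902288e+00,  2.76536135e-01,  1.50593239e+00, -3.05881022e-06,
        1.36071395e+00, -1.20980270e-01]), 'joint_vel': array([-0.00112871, -0.00163198, -0.00386472, -0.00180409, -0.00057755,
       -0.00052951]), 'tau': array([ 1.21844561e-03, -4.05457377e+01, -2.37780797e+01,  7.04229902e-02,
        2.99512222e-02, -4.72456838e-05]), 'tool_pos': array([ 0.12698432, -0.56033057,  0.21571828]), 'tcp_rot': array([3.02249344, 1.5692065 , 1.67445147]), 'wrist_force': array([ 0.06066345, -0.09829215, -0.2116811 ]), 'wrist_torque': array([-0.04131716,  0.03744995,  0.0330162 ]), 'width': 0.09408612683294147}
```

View pics/scene0.png

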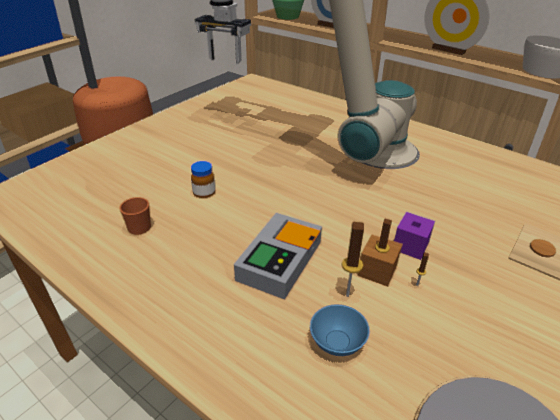

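View pics/top0.png

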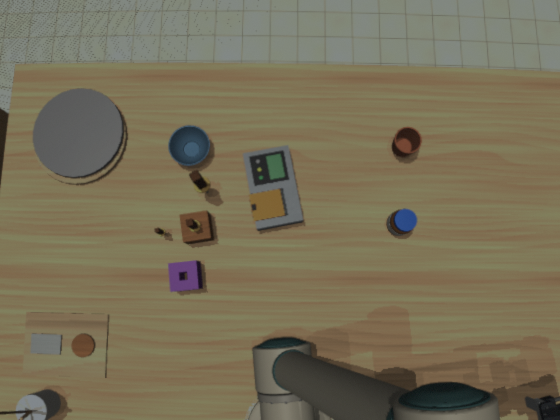

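Scene view: three knives. Large at (355,250), medium in the brown stand at (383,240), and small at (422,268). The purple stand look-alike is at (414,235). The one in the brown stand fits both "middle-sized" and "in the stand". Controller is at (280,255), with the cover's notch side towards the stand. I'll measure and confirm in a crop.

```bash
python3 - <<'E'
from h import *
f=load('scene'); t=load('top')
a=cv2.resize(f['image'][205:300,230:440],None,fx=3.5,fy=3.5,interpolation=cv2.INTER_CUBIC)
b=cv2.resize(t['image'][140:240,150:310],None,fx=2.4,fy=2.4,interpolation=cv2.INTER_CUBIC)
c=np.zeros((a.shape[0]+b.shape[0],max(a.shape[1],b.shape[1]),3),np.uint8);c[:a.shape[0],:a.shape[1]]=a;c[a.shape[0]:,:b.shape[1]]=b
save(c,'crop1.png');print(c.shape)
P=np.concatenate([world(f).reshape(-1,3),world(t).reshape(-1,3)]); src=np.r_[np.zeros(420*560),np.ones(420*560)]
col=np.concatenate([f['image'].reshape(-1,3),t['image'].reshape(-1,3)])
hsv=cv2.cvtColor(col[None],cv2.COLOR_RGB2HSV)[0].astype(int)
np.savez('cloud.npz',P=P,src=src,col=col)
def rep(name,m):
  for s in (0,1):
    q=P[m&(src==s)]
    if len(q)<5: print(name,s,len(q));continue
    r=cv2.minAreaRect(q[:,:2].astype(np.float32)); print(name,s,len(q),'rect',np.round(r[0],4),np.round(r[1],4),round(r[2],1),'z',np.percentile(q[:,2],[1,50,99]).round(4),'med',np.median(q,0).round(4))
for s in(0,1):
  w=world(f) if s==0 else world(t)
  print('table z',np.nanmedian(P[(src==s)&(abs(P[:,2])<.02)&(P[:,0]>.2)&(P[:,0]<.8)&(abs(P[:,1])<.4),2]))
wt=world(t)
for u,v in((272,188),(267,205),(195,228),(195,225),(185,276),(200,182),(160,231),(190,147)): print((u,v),wt[v,u].round(3))
# controller top
cen=wt[188,272]
near=np.hypot(P[:,0]-cen[0],P[:,1]-cen[1])<.14
rep('ctrl top',near&(P[:,2]>.042)&(P[:,2]<.06))
H,S,V=hsv.T
rep('cover',near&(P[:,2]>.04)&(P[:,2]<.065)&(H>10)&(H<22)&(S>200)&(V>150))
st=wt[236,198]
nr=np.hypot(P[:,0]-st[0],P[:,1]-st[1])<.06
print(st)
rep('stand top',nr&(P[:,2]>.063)&(P[:,2]<.072))
rep('handle',nr&(P[:,2]>.09)&(P[:,2]<.16))
rep('handletop',nr&(P[:,2]>.130)&(P[:,2]<.15))
E
```

```text
(572, 735, 3)
table z 0.0005298237653860172
table z -0.000698905602219746
(272, 188) [0.606 0.051 0.052]
(267, 205) [0.561 0.063 0.053]
(195, 228) [0.498 0.238 0.079]
(195, 225) [0.501 0.232 0.113]
(185, 276) [ 0.381  0.274 -0.   ]
(200, 182) [0.598 0.217 0.155]
(160, 231) [0.489 0.325 0.077]
(190, 147) [0.725 0.275 0.002]
ctrl top 0 3528 rect [0.612  0.0529] [0.2051 0.1235] 11.6 z [0.0432 0.051  0.0569] med [0.6275 0.0581 0.051 ]
ctrl top 1 3613 rect [0.6122 0.0532] [0.2016 0.1232] 11.5 z [0.0443 0.0507 0.0577] med [0.609  0.0519 0.0507]
cover 0 675 rect [0.5648 0.0641] [0.0719 0.0817] 12.3 z [0.0515 0.0544 0.0574] med [0.5671 0.065  0.0544]
cover 1 0
[0.47913776 0.23197969 0.06767655]
stand top 0 514 rect [0.4793 0.2383] [0.117  0.0706] 9.6 z [0.065  0.0691 0.0717] med [0.5068 0.2482 0.0691]
stand top 1 572 rect [0.4791 0.2367] [0.1168 0.0716] 10.2 z [0.0633 0.0672 0.0718] med [0.4966 0.2365 0.0672]
handle 0 198 rect [0.5077 0.2435] [0.0173 0.0169] 9.3 z [0.0913 0.1231 0.1439] med [0.5122 0.2445 0.1231]
handle 1 85 rect [0.5046 0.2409] [0.0162 0.0157] 15.3 z [0.0925 0.1396 0.1456] med [0.5025 0.2385 0.1396]
handletop 0 75 rect [0.5072 0.2434] [0.0172 0.0162] 12.7 z [0.1302 0.1413 0.1443] med [0.5105 0.2444 0.1413]
handletop 1 54 rect [0.5047 0.2409] [0.0161 0.0156] 15.1 z [0.1306 0.1421 0.1461] med [0.5045 0.2404 0.1421]
```

View pics/crop1.png

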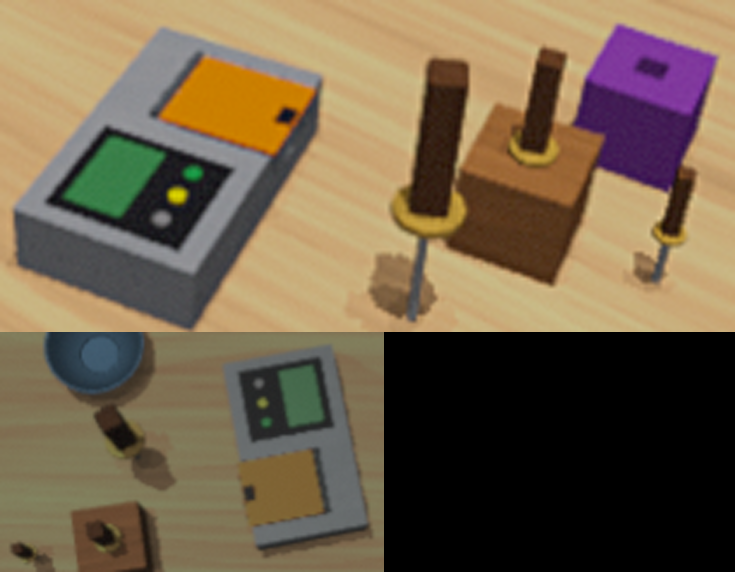

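Crop: the medium knife stands in the brown stand (crop (540,110)), and the big and small ones stand outside it, so the target is confirmed. The notch mark is at the cover edge facing the stand, at crop (285,115). Next I'll refine the poses and plan the transit.

```bash
python3 - <<'E'
from h import *
d=np.load('cloud.npz');P,src,col=d['P'],d['src'],d['col']
hsv=cv2.cvtColor(col[None],cv2.COLOR_RGB2HSV)[0].astype(int);H,S,V=hsv.T
def rect(n,m):
  for s in(0,1):
    q=P[m&(src==s)]
    if len(q)<5: print(n,s,len(q)); continue
    r=cv2.minAreaRect(q[:,:2].astype(np.float32));print(n,s,len(q),np.round(r[0],4),np.round(r[1],4),round(r[2],1),np.percentile(q[:,2],[2,50,98]).round(4))
dist=lambda x,y:np.hypot(P[:,0]-x,P[:,1]-y)
rect('stand',(dist(.506,.242)<.055)&(P[:,2]>.064)&(P[:,2]<.073)&(H<20))
rect('purple',(dist(.43,.28)<.08)&(P[:,2]>.04)&(H>125)&(H<155)&(S>90))
rect('bigknife',(dist(.606,.21)<.05)&(P[:,2]>.06))
rect('bigtop',(dist(.606,.21)<.05)&(P[:,2]>.15))
rect('small',(dist(.489,.33)<.04)&(P[:,2]>.03))
rect('cover2',(dist(.563,.065)<.06)&(P[:,2]>.04)&(H>8)&(H<25)&(S>150))
s=arm.get_state(); r=R.from_euler('xyz',s['tcp_rot']).as_matrix(); print(r.round(3)); q=s['qpos']
for s4 in(1,):
  print((R.from_euler('z',q[0])*R.from_euler('y',q[1]+q[2]+q[4])).as_matrix().round(3))
E
```

```text
stand 0 633 [0.5059 0.2427] [0.0743 0.0707] 9.6 [0.065  0.0689 0.0715]
stand 1 599 [0.5047 0.2409] [0.0701 0.0715] 9.2 [0.0644 0.0675 0.0722]
purple 0 824 [0.4266 0.2753] [0.1506 0.073 ] 11.4 [0.0415 0.0669 0.0711]
purple 1 684 [0.3834 0.2651] [0.0635 0.0695] 6.8 [0.0435 0.067  0.0717]
bigknife 0 740 [0.6107 0.2269] [0.0333 0.0413] 31.2 [0.0862 0.1352 0.1897]
bigknife 1 307 [0.604  0.2216] [0.035  0.0396] 40.7 [0.0862 0.1349 0.1906]
bigtop 0 298 [0.6091 0.2257] [0.0241 0.0225] 33.3 [0.1506 0.1777 0.1901]
bigtop 1 139 [0.6063 0.2236] [0.0234 0.0219] 29.1 [0.1527 0.1865 0.1915]
small 0 163 [0.4933 0.3313] [0.0191 0.0185] 24.7 [0.0396 0.0644 0.093 ]
small 1 69 [0.4908 0.3293] [0.0151 0.019 ] 76.8 [0.0395 0.0648 0.0945]
cover2 0 715 [0.5634 0.0636] [0.0754 0.0815] 12.8 [0.0515 0.0544 0.0571]
cover2 1 345 [0.562 0.062] [0.0618 0.069 ] 12.2 [0.0487 0.0534 0.0581]
[[-0.     0.975  0.221]
 [ 0.002  0.221 -0.975]
 [-1.     0.    -0.002]]
[[-0.102  0.995 -0.   ]
 [ 0.995  0.102  0.002]
 [ 0.002  0.    -1.   ]]
```

Call:
carry_out(
  targets=[
    [1.6,3.4,0.4,0,0,0.065,1],
    [3.2,6.8,0.8,0,0,0.13,1],
    [4.8,10.2,1.2,0,0,0.195,1],
    [6.4,13.6,1.6,0,0,0.26,1],
    [8,17,2,0,0,0.325,1],
    [9.6,20.4,2.4,0,0,0.39,1],
    [11.2,23.8,2.8,0,0,0.455,1],
    [12.8,27.2,3,0,0,0.52,1],
  ],
  newtons=40,
)

```text
time_s: 0.77
tool_pos: [0.2553, -0.2871, 0.2467]
tcp_rot: [0.326, 1.57, -0.499]
wrist_force: [0.7, -0.2, -0.8]
width: 0.0943
```

Call:
carry_out(
  targets=[
    [1.6,3.4,0,0,0,0.065,1],
    [3.2,6.8,0,0,0,0.13,1],
    [4.8,10.2,0,0,0,0.195,1],
    [6.4,13.6,0,0,0,0.26,1],
    [8,17,0,0,0,0.325,1],
    [9.6,20.4,0,0,0,0.39,1],
    [11.2,23.8,0,0,0,0.455,1],
    [12.8,27.2,0,0,0,0.52,1],
  ],
)

```text
time_s: 1.43
tool_pos: [0.3831, -0.0149, 0.2464]
tcp_rot: [-0.565, 1.571, -0.869]
wrist_force: [0.1, -0.2, 0.1]
width: 0.0939
```

```bash
cat >> h.py <<'E'
def st():
    s=arm.get_state(); print('t',round(s['time_s'],2),'q',s['qpos'].round(3),'p',s['tool_pos'].round(4),'w',round(s['width'],4),'F',s['wrist_force'].round(2))
    print(R.from_euler('xyz',s['tcp_rot']).as_matrix().round(3).tolist()); return s
E
python3 -c "from h import *;st()"
```

```text
t 1.43 q [-0.221 -0.039  1.804 -0.     1.377  0.084] p [ 0.3831 -0.0149  0.2464] w 0.0939 F [ 0.11 -0.2   0.05]
[[0.0, 0.3, 0.954], [-0.0, 0.954, -0.3], [-1.0, -0.0, 0.0]]
```

Call:
carry_out(
  targets=[
    [1.6,3.3,0,0,0,0.06,1],
    [3.2,6.6,0,0,0,0.12,1],
    [4.8,9.9,-0.6,0,0,0.18,1],
    [6.4,13.2,-1.2,0,0,0.24,1],
    [8,16.5,-1.8,0,0,0.3,1],
    [9.6,19.8,-2.4,0,0,0.36,1],
    [11,23,-3,0,0,0.42,1],
    [12.2,25.7,-3.6,0,0,0.48,1],
  ],
)

```text
time_s: 2.1
tool_pos: [0.5054, 0.2426, 0.2096]
tcp_rot: [2.684, 1.57, 2.86]
wrist_force: [0.0, -1.4, -1.2]
width: 0.0938
```

```bash
python3 - <<'E'
from h import *
st(); f=grab('scene');t=grab('top')
a=cv2.resize(f['image'][140:300,300:450],None,fx=2.6,fy=2.6,interpolation=cv2.INTER_CUBIC)
b=cv2.resize(t['image'][140:280,130:270],None,fx=2.8,fy=2.97,interpolation=cv2.INTER_CUBIC)
h=min(a.shape[0],b.shape[0]);save(np.hstack([a[:h],b[:h]]),'g1.png')
E
```

```text
t 2.1 q [0.323 0.259 1.547 0.    1.337 0.147] p [0.5054 0.2426 0.2096] w 0.0938 F [ 0.02 -1.42 -1.21]
[[-0.001, -0.175, 0.985], [0.0, 0.985, 0.175], [-1.0, 0.0, -0.0]]
```

View pics/g1.png

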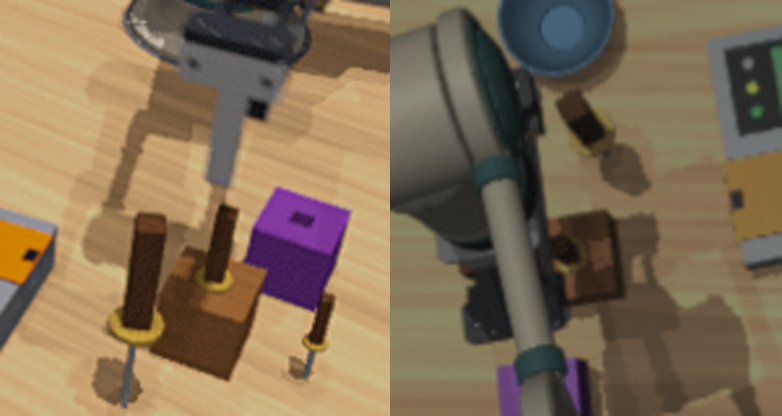

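The gripper sits above the medium knife: finger at crop (222,185), handle top at (225,210). Descending and closing.

Call:
carry_out(
  targets=[
    [0,0,-3.1,0,0,0,1],
    [0,0,-6.2,0,0,0,1],
    [0,0,-9.2,0,0,0,0.8],
    [0,0,-9.2,0,0,0,-0.4],
    [0,0,-9.2,0,0,0,-1],
    [0,0,-9.2,0,0,0,-1],
    [0,0,-9.2,0,0,0,-1],
    [0,0,-9.2,0,0,0,-1],
  ],
)

```text
time_s: 2.87
tool_pos: [0.5064, 0.2404, 0.1206]
tcp_rot: [0.118, 1.567, 0.289]
wrist_force: [-0.2, 0.1, -0.0]
width: 0.0574
```

Call:
carry_out(
  targets=[
    [0,0,0,0,0,0,-1],
    [0,0,0,0,0,0,-1],
    [0,0,0,0,0,0,-1],
    [0,0,0,0,0,0,-1],
  ],
)

```text
time_s: 3.2
tool_pos: [0.5051, 0.2402, 0.1188]
tcp_rot: [0.058, 1.57, 0.23]
wrist_force: [0.3, -0.4, 0.6]
width: 0.0307
```

```bash
python3 -c "from h import *;st()"
```

```text
t 3.2 q [ 0.32   0.324  1.691 -0.     1.126  0.147] p [0.5051 0.2402 0.1188] w 0.0307 F [ 0.29 -0.39  0.59]
[[0.001, -0.171, 0.985], [0.0, 0.985, 0.171], [-1.0, 0.0, 0.001]]
```

Call:
carry_out(
  targets=[
    [0,0,0,0,0,0,-1],
    [0,0,0,0,0,0,-1],
    [0,0,0,0,0,0,-1],
    [0,0,0,0,0,0,-1],
    [0,0,0,0,0,0,-1],
  ],
)

```text
time_s: 3.62
tool_pos: [0.505, 0.2402, 0.1185]
tcp_rot: [2.992, 1.571, -3.119]
wrist_force: [0.1, 0.3, 0.3]
width: 0.0162
```

```bash
python3 -c "from h import *;st()"
```

```text
t 3.62 q [0.32  0.325 1.691 0.    1.126 0.148] p [0.505  0.2402 0.1185] w 0.0162 F [0.08 0.3  0.29]
[[-0.0, -0.171, 0.985], [-0.0, 0.985, 0.171], [-1.0, 0.0, -0.0]]
```

Knife gripped at 16.2 mm. Lifting straight out, then checking the blade.

Call:
carry_out(
  targets=[
    [0,0,2,0,0,0,-1],
    [0,0,4.5,0,0,0,-1],
    [0,0,7,0,0,0,-1],
    [0,0,9.5,0,0,0,-1],
    [0,0,11,0,0,0,-1],
    [0,0,11,0,0,0,-1],
  ],
)

```text
time_s: 4.12
tool_pos: [0.507, 0.2409, 0.2321]
tcp_rot: [0.147, 1.563, 0.319]
wrist_force: [0.8, -0.3, -0.2]
width: 0.0161
```

```bash
cat >> h.py <<'E'
xc=np.array([.2045,-.979,0]);yc=np.array([.979,.2045,0]);zc=np.array([0,0,1.]);C0=np.array([.6124,.0517,0])
def ctl(x,y,z): return C0+(xc*x+yc*y+zc*z)/1000
L=.1105
def pose(tip,elev,yaw):
    "tool pose for knife tip at tip; elev deg below horizontal, yaw deg of approach from xc towards yc"
    h=np.cos(np.radians(yaw))*xc+np.sin(np.radians(yaw))*yc; e=np.radians(elev)
    a=np.cos(e)*h+np.array([0,0,-np.sin(e)]); w=np.cross(zc,h); m=np.column_stack([a,np.cross(w,a),w])
    return tip-L*a,m
def delta(p,m):
    s=arm.get_state(); m0=R.from_euler('xyz',s['tcp_rot'])
    print('shift cm',((p-s['tool_pos'])*100).round(2),'turn',(R.from_matrix(m)*m0.inv()).as_rotvec().round(3))
E
python3 - <<'E'
from h import *
s=st(); f=grab('scene')
tip=s['tool_pos']-[0,0,L]; print('pred tip',tip,proj(f,tip))
u,v=proj(f,tip+[0,0,.06])[0].astype(int)
im=cv2.resize(f['image'][v-60:v+50,u-60:u+60],None,fx=5,fy=5,interpolation=cv2.INTER_CUBIC);save(im,'k1.png');print(u,v)
delta(*pose(ctl(-90,-60,90),40,30))
E
```

```text
t 4.12 q [ 0.32   0.243  1.512 -0.     1.379  0.147] p [0.507  0.2409 0.2321] w 0.0161 F [ 0.85 -0.31 -0.22]
[[0.007, -0.171, 0.985], [0.002, 0.985, 0.171], [-1.0, 0.001, 0.007]]
pred tip [0.50704731 0.24088005 0.12158385] [[384.51725818 229.09072518]]
389 205
shift cm [-2.71 -4.98 -6.88] turn [-0.797 -0.382  0.52 ]
```

View pics/k1.png

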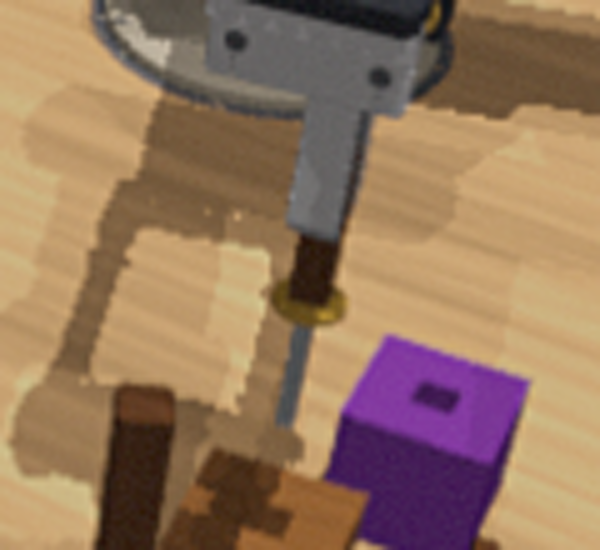

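Blade tip seen at (386,230), predicted (384.5,229), so the knife hangs straight. Now tilting to the pry approach pose.

Call:
carry_out(
  targets=[
    [-0.2,-0.4,0,-0.08,-0.038,0.052,-1],
    [-0.5,-0.9,0,-0.16,-0.076,0.104,-1],
    [-0.8,-1.4,0,-0.24,-0.114,0.156,-1],
    [-1.1,-1.9,0,-0.32,-0.152,0.208,-1],
    [-1.4,-2.4,0,-0.4,-0.19,0.26,-1],
    [-1.7,-2.9,0,-0.48,-0.228,0.312,-1],
    [-2,-3.4,0,-0.56,-0.266,0.364,-1],
    [-2.3,-3.9,0,-0.64,-0.304,0.416,-1],
  ],
)

```text
time_s: 4.83
tool_pos: [0.4813, 0.2011, 0.227]
tcp_rot: [-1.521, 0.865, -0.91]
wrist_force: [1.2, -0.2, -1.2]
width: 0.016
```

```bash
python3 - <<'E'
from h import *
s=st();delta(*pose(ctl(-91,-65,70),40,30)); print(s['joint_vel'].round(2))
E
```

```text
t 4.83 q [ 0.74   0.247  1.758 -0.738  1.294  0.397] p [0.4813 0.2011 0.227 ] w 0.016 F [ 1.25 -0.18 -1.19]
[[0.398, -0.427, 0.812], [-0.512, 0.63, 0.583], [-0.761, -0.648, 0.032]]
shift cm [-0.75 -1.05 -8.59] turn [-0.151 -0.079  0.104]
[ 0.57  0.09  0.56 -1.1  -0.04  0.51]
```

Call:
carry_out(
  targets=[
    [-0.2,-0.2,-0.8,-0.05,-0.025,0.035,-1],
    [-0.4,-0.5,-1.9,-0.1,-0.05,0.07,-1],
    [-0.7,-1,-3.4,-0.151,-0.079,0.104,-1],
    [-0.75,-1.05,-5,-0.151,-0.079,0.104,-1],
    [-0.75,-1.05,-6.8,-0.151,-0.079,0.104,-1],
    [-0.75,-1.05,-8.6,-0.151,-0.079,0.104,-1],
    [-0.75,-1.05,-8.6,-0.151,-0.079,0.104,-1],
    [-0.75,-1.05,-8.6,-0.151,-0.079,0.104,-1],
  ],
)

```text
time_s: 5.5
tool_pos: [0.4736, 0.1898, 0.1408]
tcp_rot: [-1.574, 0.701, -0.846]
wrist_force: [-0.6, 0.5, -0.1]
width: 0.0165
```

```bash
python3 - <<'E'
from h import *
s=st();m=R.from_euler('xyz',s['tcp_rot']).as_matrix()
f=grab('scene');tip=s['tool_pos']+L*m[:,0]
for n,p in dict(tip=tip,collar=tip-.06*m[:,0],notchbot=ctl(-60,-45,26),lip=ctl(-63,-45,50),lipL=ctl(-63,-80,50),lipR=ctl(-63,-10,50),c1=ctl(-60,-100,50),c2=ctl(-60,100,50),c3=ctl(60,100,50)).items(): print(n,proj(f,p)[0].round(1),((p-C0)@np.c_[xc,yc,zc]*1000).round(1))
delta(*pose(ctl(-51,-42,31),40,30))
u,v=proj(f,tip)[0].astype(int);print(u,v)
save(cv2.resize(f['image'][v-60:v+60,u-80:u+80],None,fx=5,fy=5,interpolation=cv2.INTER_CUBIC),'n1.png')
E
```

```text
t 5.5 q [ 0.825  0.375  1.969 -0.976  1.164  0.68 ] p [0.4736 0.1898 0.1408] w 0.0165 F [-0.58  0.49 -0.14]
[[0.507, -0.43, 0.747], [-0.572, 0.481, 0.665], [-0.645, -0.764, -0.002]]
tip [329.6 232.1] [-90.2 -65.8  69.6]
collar [351.9 217.5] [-130.1  -88.5  108.3]
notchbot [312.4 248.3] [-60. -45.  26.]
lip [314.2 240.7] [-63. -45.  50.]
lipL [320.  231.6] [-63. -80.  50.]
lipR [308.1 250.3] [-63. -10.  50.]
c1 [322.  226.3] [ -60. -100.   50.]
c2 [285.2 283.3] [-60. 100.  50.]
c3 [233.2 264.6] [ 60. 100.  50.]
shift cm [ 3.02 -3.42 -3.99] turn [-0.002 -0.001  0.003]
329 232
```

View pics/n1.png

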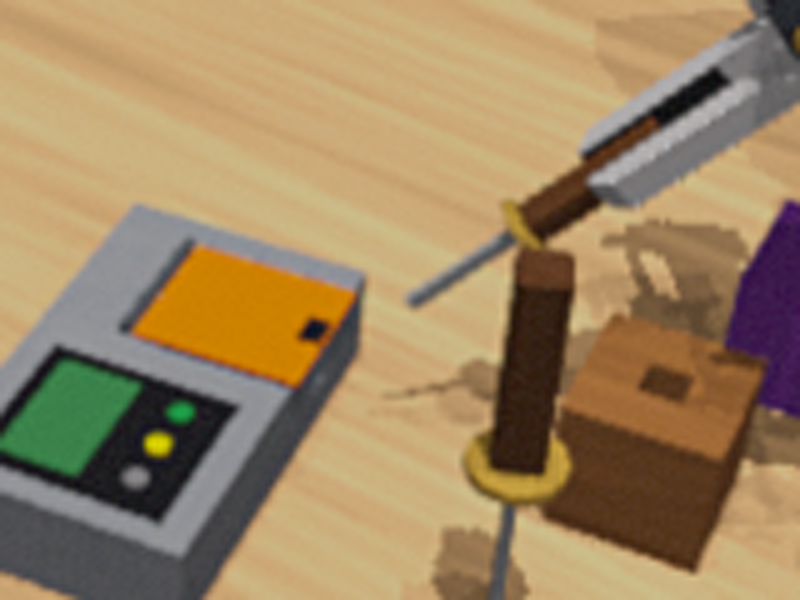

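Tip at crop (410,300), i.e. (331,232) against a predicted (329.6,232). The knife sits about 2 mm off along tool y. The controller corner and lip match predictions to within a pixel. The empty stand is at crop (660,440). Inserting along the approach line with that offset corrected.

Call:
carry_out(
  targets=[
    [0.6,-0.7,-0.73,0,0,0,-1],
    [1.2,-1.4,-1.46,0,0,0,-1],
    [1.8,-2.1,-2.2,0,0,0,-1],
    [2.2,-2.55,-2.7,0,0,0,-1],
    [2.55,-2.95,-3.1,0,0,0,-1],
    [2.85,-3.3,-3.48,0,0,0,-1],
    [3.12,-3.6,-3.8,0,0,0,-1],
    [3.12,-3.6,-3.8,0,0,0,-1],
  ],
)

```text
time_s: 6.22
tool_pos: [0.5059, 0.1538, 0.1039]
tcp_rot: [-1.568, 0.701, -0.844]
wrist_force: [-0.6, 0.6, -0.3]
width: 0.0157
```

```bash
python3 - <<'E'
from h import *
s=st();m=R.from_euler('xyz',s['tcp_rot']).as_matrix()
f=grab('scene');tip=s['tool_pos']+L*m[:,0]+.0018*m[:,1]
print('tip ctl',((tip-C0)@np.c_[xc,yc,zc]*1000).round(1))
u,v=proj(f,tip)[0].astype(int);print(u,v)
save(cv2.resize(f['image'][v-50:v+40,u-60:u+60],None,fx=6,fy=6,interpolation=cv2.INTER_CUBIC),'n2.png')
E
```

```text
t 6.22 q [ 0.725  0.422  2.028 -1.078  1.05   0.746] p [0.5059 0.1538 0.1039] w 0.0157 F [-0.6   0.58 -0.29]
[[0.508, -0.427, 0.748], [-0.571, 0.484, 0.664], [-0.645, -0.764, 0.002]]
tip ctl [-49.5 -41.9  31.3]
307 246
```

View pics/n2.png

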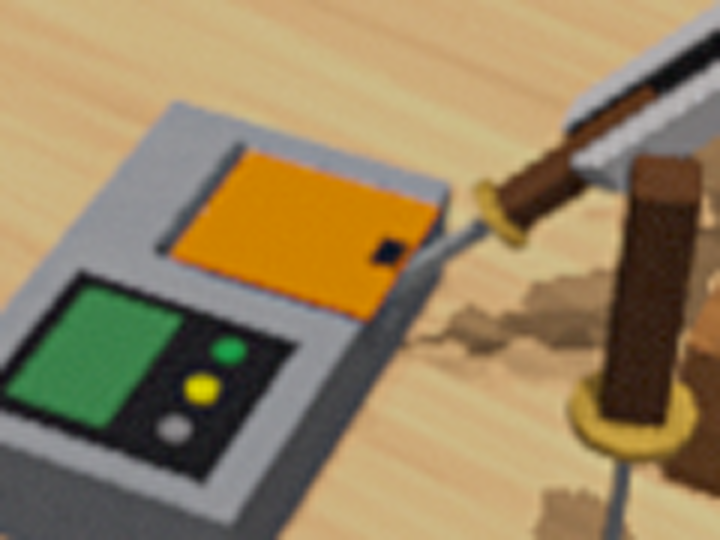

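Image: the blade sits under the cover edge at crop (410,265), with near-zero wrist force. q4 is -1.08 with a limit at -1.18, so I'll fit the kinematics and check joint values along the pry path, which steepens as it lifts.

```bash
cat >> h.py <<'E'
def pose(tip,elev,yaw,off=.0018):
    h=np.cos(np.radians(yaw))*xc+np.sin(np.radians(yaw))*yc; e=np.radians(elev)
    a=np.cos(e)*h+np.array([0,0,-np.sin(e)]); w=np.cross(zc,h); m=np.column_stack([a,np.cross(w,a),w])
    return tip-L*a-off*m[:,1],m
Y=lambda a:R.from_euler('y',a); Z=lambda a:R.from_euler('z',a)
Ct=np.array([[0,0,-1],[0,1,0],[1,0,0.]])
def fk(q,k):
    r=Z(q[0])*Y(q[1]); p=Z(q[0]).apply([0,k[0],k[1]])+r.apply([0,0,k[2]]); r=r*Y(q[2]); p=p+r.apply([k[3],0,k[4]])
    r=r*Z(q[3])*Y(q[4])*Z(q[5]); return p+r.apply([0,0,k[5]]),r.as_matrix()@Ct
def path(rows):
    s=arm.get_state(); p0=s['tool_pos'];m0=R.from_euler('xyz',s['tcp_rot']);pp=p0;mm=m0
    q=s['qpos'].copy()
    for (x,y,z,e,yw) in rows:
        p,m=pose(ctl(x,y,z),e,yw);M=R.from_matrix(m)
        q=ik(p,m,q)
        print((x,y,z,e,yw),((p-p0)*100).round(2),(M*m0.inv()).as_rotvec().round(3),'step',round(np.linalg.norm(p-pp)*1e3,1),round(np.degrees((M*mm.inv()).magnitude()),1),'q',q.round(2));pp=p;mm=M
import os,json
KP=json.load(open('k.json')) if os.path.exists('k.json') else None
from scipy.optimize import least_squares
def ik(p,m,q0):
    def r(q):
        P,M=fk(q,KP);return np.r_[(P-p)*10,(M-m).ravel()]
    return least_squares(r,q0).x
E
python3 - <<'E'
import h; from h import *
D=[([-1.469,.2765,1.506,0,1.3607,-.121],[.127,-.5603,.2157]),([-.221,-.039,1.804,0,1.377,.084],[.3831,-.0149,.2464]),([.323,.259,1.547,0,1.337,.147],[.5054,.2426,.2096]),([.32,.325,1.691,0,1.126,.148],[.505,.2402,.1185]),([.74,.247,1.758,-.738,1.294,.397],[.4813,.2011,.227]),([.825,.375,1.969,-.976,1.164,.68],[.4736,.1898,.1408]),([.725,.422,2.028,-1.078,1.05,.746],[.5059,.1538,.1039])]
r=least_squares(lambda k:np.concatenate([fk(q,k)[0]-p for q,p in D]),[.07,.15,.62,0,.41,.4])
print(r.x.round(4),'err mm',np.abs(r.fun).max()*1e3); json.dump(list(r.x),open('k.json','w')); h.KP=list(r.x)
print(np.abs(fk(D[-1][0],r.x)[1]-R.from_euler('xyz',arm.get_state()['tcp_rot']).as_matrix()).max())
path([(-49.5,-42,36,41,30),(-49.5,-42,42,42,30),(-49.5,-42,48,43,30),(-49.5,-42,54,44,30),(-49.5,-42,60,45,30),(-48,-42,68,47,30),(-46,-42,77,49,30),(-43,-42,86,52,30),
(-38,-42,95,55,30),(-31,-42,104,60,30),(-23,-42,110,65,30),(-14,-42,114,70,30),(-4,-42,114,74,30),(6,-42,112,78,30),(15,-42,110,80,30),(24,-42,108,82,30)])
E
```

```text
[0.0694 0.1372 0.6292 0.0602 0.4212 0.3792] err mm 0.2649330117322213
0.001327625058414772
(-49.5, -42, 36, 41, 30) [ 0.05 -0.13  0.57] [0.009 0.011 0.004] step 5.8 0.9 q [ 0.72  0.4   2.02 -1.06  1.05  0.71]
(-49.5, -42, 42, 42, 30) [ 0.14 -0.23  1.31] [0.022 0.023 0.004] step 7.5 1.0 q [ 0.7   0.38  2.01 -1.04  1.04  0.66]
(-49.5, -42, 48, 43, 30) [ 0.23 -0.33  2.05] [0.035 0.035 0.004] step 7.5 1.0 q [ 0.69  0.36  2.   -1.01  1.04  0.62]
(-49.5, -42, 54, 44, 30) [ 0.32 -0.43  2.79] [0.048 0.046 0.004] step 7.5 1.0 q [ 0.68  0.34  1.99 -0.98  1.04  0.58]
(-49.5, -42, 60, 45, 30) [ 0.41 -0.53  3.52] [0.061 0.058 0.004] step 7.5 1.0 q [ 0.67  0.33  1.97 -0.96  1.04  0.53]
(-48, -42, 68, 47, 30) [ 0.63 -0.89  4.59] [0.087 0.081 0.004] step 11.4 2.0 q [ 0.64  0.3   1.95 -0.91  1.04  0.45]
(-46, -42, 77, 49, 30) [ 0.86 -1.3   5.74] [0.114 0.104 0.004] step 12.5 2.0 q [ 0.61  0.27  1.93 -0.86  1.04  0.37]
(-43, -42, 86, 52, 30) [ 1.22 -1.93  7.  ] [0.153 0.139 0.004] step 14.6 3.0 q [ 0.56  0.24  1.9  -0.78  1.04  0.25]
(-38, -42, 95, 55, 30) [ 1.64 -2.77  8.24] [0.192 0.174 0.004] step 
[... 178 characters left out ...]
110, 65, 30) [ 3.07 -5.5  10.67] [0.322 0.29  0.004] step 19.1 5.0 q [ 0.33  0.16  1.76 -0.46  1.08 -0.21]
(-14, -42, 114, 70, 30) [ 3.85 -7.05 11.43] [0.387 0.348 0.004] step 18.9 5.0 q [ 0.23  0.16  1.71 -0.34  1.12 -0.37]
(-4, -42, 114, 74, 30) [ 4.55 -8.57 11.65] [0.439 0.394 0.004] step 16.9 4.0 q [ 0.16  0.17  1.67 -0.26  1.16 -0.49]
(6, -42, 112, 78, 30) [  5.25 -10.11  11.63] [0.492 0.441 0.004] step 16.9 4.0 q [ 0.08  0.19  1.63 -0.18  1.2  -0.59]
(15, -42, 110, 80, 30) [  5.69 -11.28  11.49] [0.518 0.464 0.004] step 12.5 2.0 q [ 0.04  0.2   1.61 -0.14  1.22 -0.65]
(24, -42, 108, 82, 30) [  6.13 -12.44  11.35] [0.544 0.487 0.004] step 12.5 2.0 q [-0.    0.22  1.59 -0.11  1.24 -0.7 ]
```

Excellent fit (0.3 mm). All joints stay well in range along the path. Prying up.

Call:
carry_out(
  targets=[
    [0.05,-0.1,0.55,0.009,0.011,0.004,-1],
    [0.14,-0.2,1.3,0.022,0.023,0.004,-1],
    [0.23,-0.3,2.05,0.035,0.035,0.004,-1],
    [0.32,-0.4,2.8,0.048,0.046,0.004,-1],
    [0.4,-0.5,3.5,0.061,0.058,0.004,-1],
    [0.6,-0.9,4.6,0.087,0.081,0.004,-1],
    [0.85,-1.3,5.75,0.114,0.104,0.004,-1],
    [1.2,-1.9,7.0,0.153,0.139,0.004,-1],
  ],
)

```text
time_s: 6.93
tool_pos: [0.5168, 0.1365, 0.1742]
tcp_rot: [-1.572, 0.911, -0.839]
wrist_force: [-0.2, 0.8, -2.1]
width: 0.0164
```

```bash
python3 - <<'E'
from h import *
s=st(); f=grab('scene')
save(cv2.resize(f['image'][180:290,225:385],None,fx=4.5,fy=4.5,interpolation=cv2.INTER_CUBIC),'p1.png')
path([(-38,-42,95,55,30),(-31,-42,104,60,30),(-23,-42,110,65,30),(-14,-42,114,70,30),(-4,-42,114,74,30),(6,-42,112,78,30),(15,-42,110,80,30),(24,-42,108,82,30)])
E
```

```text
t 6.93 q [ 0.562  0.235  1.898 -0.778  1.037  0.25 ] p [0.5168 0.1365 0.1742] w 0.0164 F [-0.24  0.81 -2.13]
[[0.41, -0.528, 0.744], [-0.456, 0.587, 0.669], [-0.79, -0.613, -0.0]]
(-38, -42, 95, 55, 30) [ 0.19 -0.89  0.7 ] [ 0.035  0.04  -0.001] step 11.5 3.0 q [ 0.51  0.21  1.87 -0.71  1.04  0.14]
(-31, -42, 104, 60, 30) [ 0.88 -2.19  2.11] [ 0.1    0.098 -0.001] step 20.3 5.0 q [ 0.42  0.18  1.81 -0.58  1.05 -0.04]
(-23, -42, 110, 65, 30) [ 1.62 -3.61  3.14] [ 0.165  0.157 -0.001] step 19.1 5.0 q [ 0.33  0.16  1.76 -0.46  1.08 -0.21]
(-14, -42, 114, 70, 30) [ 2.4  -5.16  3.89] [ 0.23   0.215 -0.   ] step 18.9 5.0 q [ 0.23  0.16  1.71 -0.34  1.12 -0.37]
(-4, -42, 114, 74, 30) [ 3.09 -6.69  4.12] [0.282 0.261 0.   ] step 16.9 4.0 q [ 0.16  0.17  1.67 -0.26  1.16 -0.49]
(6, -42, 112, 78, 30) [ 3.8  -8.23  4.1 ] [0.334 0.308 0.   ] step 16.9 4.0 q [ 0.08  0.19  1.63 -0.18  1.2  -0.59]
(15, -42, 110, 80, 30) [ 4.24 -9.39  3.96] [0.36  0.331 0.   ] step 12.5 2.0 q [ 0.04  0.2   1.61 -0.14  1.22 -0.65]
(24, -42, 108, 82, 30) [  4.67 -10.56   3.82] [0.386 0.354 0.001] step 12.5 2.0 q [-0.    0.22  1.59 -0.11  1.24 -0.7 ]
```

View pics/p1.png

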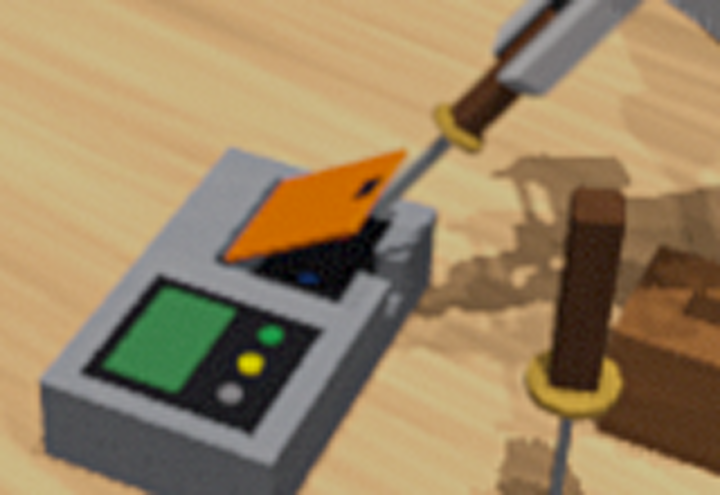

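The cover lifts on the blade to about 30°. A blue button shows in the y = -27 well at crop (307,278), so red should be at y = -63. Continuing past upright.

Call:
carry_out(
  targets=[
    [0.3,-0.9,1.0,0.035,0.04,0,-1],
    [0.9,-2.2,2.2,0.1,0.098,0,-1],
    [1.6,-3.6,3.2,0.165,0.157,0,-1],
    [2.4,-5.1,3.9,0.23,0.215,0,-1],
    [3.1,-6.6,4.1,0.282,0.261,0,-1],
    [3.8,-8.1,4.1,0.334,0.308,0,-1],
    [4.2,-9.3,3.95,0.36,0.331,0,-1],
    [4.6,-10.5,3.8,0.386,0.354,0,-1],
  ],
)

```text
time_s: 7.65
tool_pos: [0.564, 0.0297, 0.2125]
tcp_rot: [-1.609, 1.433, -0.88]
wrist_force: [0.2, 1.2, -0.1]
width: 0.0161
```

```bash
python3 - <<'E'
from h import *
s=st(); f=grab('scene')
save(cv2.resize(f['image'][150:290,225:385],None,fx=4,fy=4,interpolation=cv2.INTER_CUBIC),'p2.png')
path([(30,-42,107,84,30),(36,-42,106,85,30),(41,-42,105,86,30),(43,-42,105,86,30)])
E
```

```text
t 7.65 q [ 1.000e-03  2.210e-01  1.601e+00 -1.130e-01  1.234e+00 -6.960e-01] p [0.564  0.0297 0.2125] w 0.0161 F [ 0.2   1.24 -0.1 ]
[[0.088, -0.66, 0.746], [-0.106, 0.738, 0.666], [-0.991, -0.137, -0.005]]
(30, -42, 107, 84, 30) [ 0.55 -0.57  0.5 ] [0.031 0.018 0.002] step 9.4 2.1 q [-0.03  0.23  1.57 -0.08  1.27 -0.74]
(36, -42, 106, 85, 30) [ 0.8  -1.3   0.42] [0.044 0.029 0.002] step 7.8 1.0 q [-0.06  0.24  1.56 -0.06  1.28 -0.77]
(41, -42, 105, 86, 30) [ 1.03 -1.93  0.33] [0.057 0.041 0.002] step 6.8 1.0 q [-0.08  0.25  1.54 -0.05  1.3  -0.79]
(43, -42, 105, 86, 30) [ 1.07 -2.13  0.33] [0.057 0.041 0.002] step 2.0 0.0 q [-0.08  0.25  1.54 -0.05  1.3  -0.8 ]
```

View pics/p2.png

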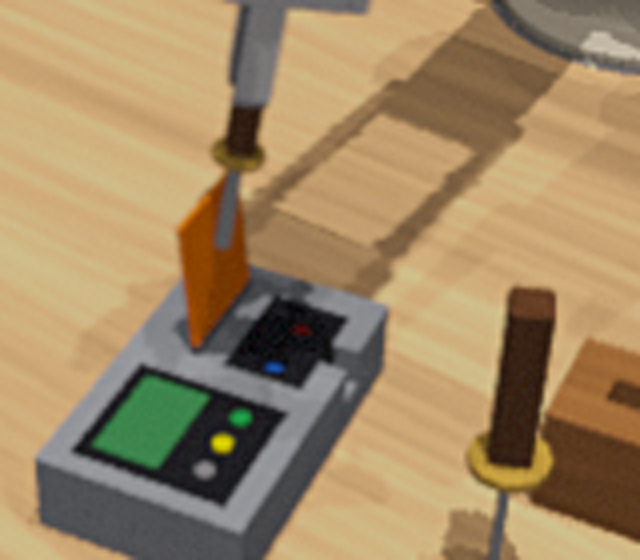

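The cover is just past upright. Red button at crop (303,328), blue at (273,368). Pushing it further back.

Call:
carry_out(
  targets=[
    [0.4,-0.5,0.3,0.02,0.012,0,-1],
    [0.6,-1.0,0.4,0.035,0.022,0,-1],
    [0.85,-1.4,0.4,0.045,0.03,0,-1],
    [0.95,-1.7,0.4,0.055,0.04,0,-1],
    [1.0,-1.9,0.4,0.055,0.04,0,-1],
    [1.0,-1.9,0.4,0.055,0.04,0,-1],
  ],
)

```text
time_s: 8.2
tool_pos: [0.5737, 0.0115, 0.2162]
tcp_rot: [-1.555, 1.499, -0.824]
wrist_force: [-0.3, -0.3, -0.1]
width: 0.0161
```

```bash
python3 - <<'E'
from h import *
s=st();m=R.from_euler('xyz',s['tcp_rot']).as_matrix()
tip=s['tool_pos']+L*m[:,0]+.0018*m[:,1];print('tip ctl',((tip-C0)@np.c_[xc,yc,zc]*1000).round(1))
f=grab('scene');W=world(f);hsv=cv2.cvtColor(f['image'],cv2.COLOR_RGB2HSV).astype(int)
Q=(W-C0)@np.c_[xc,yc,zc]*1000
k=(hsv[...,0]>8)&(hsv[...,0]<22)&(hsv[...,1]>200)&(hsv[...,2]>100)&(Q[...,0]>0)&(Q[...,0]<80)&(abs(Q[...,1]+45)<45)&(Q[...,2]>58)
q=Q[k];c=np.polyfit(q[:,2],q[:,0],1);print(len(q),'cover angle deg',90+np.degrees(np.arctan(c[0])),q[:,2].max())
for nm,lo,hi in(('blue',100,130),('red',0,8)):
    kk=((hsv[...,0]>=lo)&(hsv[...,0]<=hi)|((nm=='red')&(hsv[...,0]>174)))&(hsv[...,1]>120)&(abs(Q[...,0]+20)<25)&(abs(Q[...,1]+45)<40)&(Q[...,2]>30)&(Q[...,2]<60)
    v,u=np.nonzero(kk);print(nm,kk.sum(),u.mean(),v.mean(),np.median(Q[kk],0).round(1))
for y in(-27,-63): print(y,proj(f,ctl(-20,y,42)),proj(f,ctl(-20,y,50)))
E
```

```text
t 8.2 q [-0.068  0.248  1.547 -0.051  1.294 -0.787] p [0.5737 0.0115 0.2162] w 0.0161 F [-0.25 -0.29 -0.09]
[[0.049, -0.666, 0.744], [-0.053, 0.743, 0.668], [-0.997, -0.072, 0.001]]
tip ctl [ 36.6 -42.9 105.9]
509 cover angle deg 110.6633063623728 132.51795459940485
blue 21 293.5238095238095 240.61904761904762 [-19.6 -31.9  43.8]
red 15 299.6666666666667 232.06666666666666 [-19.6 -66.1  43. ]
-27 [[293.17146083 242.57427816]] [[293.26259801 239.87802336]]
-63 [[299.6410202  233.25524195]] [[299.76126048 230.58201116]]
```

The cover stands at about 110.7° with zero force on the knife. Red button confirmed at controller (-20,-63). Retreating to above it, knife vertical.

```bash
python3 - <<'E'
from h import *
path([(20,-48,108,87,30),(0,-55,106,88,30),(-20,-63,103,90,30),(-20,-63,80,90,30),(-20,-63,62,90,30)])
E
```

```text
(20, -48, 108, 87, 30) [-0.67  1.35  0.21] [ 0.014  0.014 -0.002] step 15.3 1.1 q [-0.05  0.25  1.55 -0.04  1.31 -0.77]
(0, -55, 106, 88, 30) [-1.64  3.02  0.02] [ 0.027  0.025 -0.002] step 19.4 1.0 q [-0.03  0.24  1.56 -0.03  1.32 -0.76]
(-20, -63, 103, 90, 30) [-2.57  4.53 -0.28] [ 0.053  0.049 -0.002] step 18.0 2.0 q [-0.02  0.24  1.56 -0.    1.34 -0.75]
(-20, -63, 80, 90, 30) [-2.57  4.53 -2.58] [ 0.053  0.049 -0.002] step 23.0 0.0 q [-0.02  0.26  1.6  -0.    1.29 -0.75]
(-20, -63, 62, 90, 30) [-2.57  4.53 -4.38] [ 0.053  0.049 -0.002] step 18.0 0.0 q [-0.02  0.27  1.63 -0.    1.24 -0.75]
```

Call:
carry_out(
  targets=[
    [-0.7,1.35,0.2,0.014,0.014,0,-1],
    [-1.6,3.0,0,0.027,0.025,0,-1],
    [-2.57,4.53,-0.3,0.053,0.049,-0.002,-1],
    [-2.57,4.53,-2,0.053,0.049,-0.002,-1],
    [-2.57,4.53,-3.5,0.053,0.049,-0.002,-1],
    [-2.57,4.53,-4.3,0.053,0.049,-0.002,-1],
    [-2.57,4.53,-4.3,0.053,0.049,-0.002,-1],
    [-2.57,4.53,-4.3,0.053,0.049,-0.002,-1],
  ],
)

```text
time_s: 8.92
tool_pos: [0.5475, 0.0578, 0.1735]
tcp_rot: [1.398, 1.569, 2.128]
wrist_force: [-0.8, 0.0, -1.0]
width: 0.0164
```

```bash
python3 - <<'E'
from h import *
s=st();m=R.from_euler('xyz',s['tcp_rot']).as_matrix()
tip=s['tool_pos']+L*m[:,0]+.0018*m[:,1];print('tip ctl',((tip-C0)@np.c_[xc,yc,zc]*1000).round(1))
f=grab('scene');t=grab('top')
print('tip px',proj(f,tip),proj(t,tip),'red',proj(f,ctl(-20,-63,42)),proj(t,ctl(-20,-63,42)),'collar',proj(f,tip+[0,0,.06]))
# well outlines
a=cv2.resize(f['image'][170:270,255:345],None,fx=6,fy=6,interpolation=cv2.INTER_CUBIC)
b=cv2.resize(t['image'][170:250,235:315],None,fx=2.5,fy=2.5,interpolation=cv2.INTER_CUBIC)
c=np.zeros((600,a.shape[1]+b.shape[1],3),np.uint8);c[:,:a.shape[1]]=a;c[:b.shape[0],a.shape[1]:]=b;save(c,'b1.png')
E
```

```text
t 8.92 q [-2.200e-02  2.670e-01  1.627e+00  1.000e-03  1.248e+00 -7.520e-01] p [0.5475 0.0578 0.1735] w 0.0164 F [-0.77  0.05 -1.04]
[[-0.001, -0.667, 0.745], [0.001, 0.745, 0.667], [-1.0, 0.001, 0.0]]
tip ctl [-21.  -63.2  63. ]
tip px [[300.37926901 226.25462325]] [[268.13285988 210.37595592]] red [[299.6410202  233.25524195]] [[268.69877613 211.45606758]] collar [[301.34476772 204.99199041]]
```

View pics/b1.png

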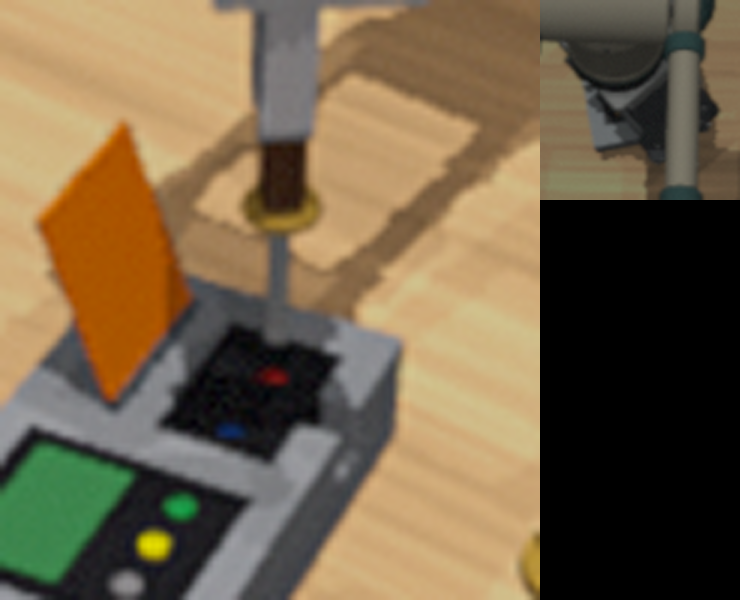

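Tip at crop (276,343), red button centre at (272,377). Their relative offset matches prediction within half a pixel, so only a 1 mm nudge along controller x is needed. Descending into the well.

Call:
carry_out(
  targets=[
    [0.02,-0.1,-0.3,0,0,0,-1],
    [0.02,-0.1,-0.7,0,0,0,-1],
    [0.02,-0.1,-1.1,0,0,0,-1],
    [0.02,-0.1,-1.5,0,0,0,-1],
    [0.02,-0.1,-1.7,0,0,0,-1],
    [0.02,-0.1,-1.7,0,0,0,-1],
  ],
)

```text
time_s: 9.52
tool_pos: [0.5478, 0.0559, 0.1557]
tcp_rot: [1.865, 1.569, 2.594]
wrist_force: [0.1, 0.4, -0.2]
width: 0.016
```

```bash
cat >> h.py <<'E'
def tipst():
    s=st();m=R.from_euler('xyz',s['tcp_rot']).as_matrix()
    tip=s['tool_pos']+L*m[:,0]+.0018*m[:,1];print('tip ctl',((tip-C0)@np.c_[xc,yc,zc]*1000).round(1));return tip
E
python3 -c "from h import *;tipst()"
```

```text
t 9.52 q [-2.500e-02  2.810e-01  1.654e+00  1.000e-03  1.207e+00 -7.550e-01] p [0.5478 0.0559 0.1557] w 0.016 F [ 0.1   0.36 -0.18]
[[-0.001, -0.666, 0.746], [0.001, 0.746, 0.666], [-1.0, 0.002, -0.0]]
tip ctl [-19.  -63.5  45.2]
```

Tip is at z = 45 mm, below the face with no contact force, so it is in the well. Easing down onto the button.

Call:
carry_out(
  targets=[
    [0,0,-0.1,0,0,0,-1],
    [0,0,-0.2,0,0,0,-1],
    [0,0,-0.3,0,0,0,-1],
    [0,0,-0.4,0,0,0,-1],
    [0,0,-0.4,0,0,0,-1],
  ],
)

```text
time_s: 9.93
tool_pos: [0.5483, 0.056, 0.1525]
tcp_rot: [0.465, 1.57, 1.195]
wrist_force: [-0.5, -0.1, -1.1]
width: 0.0158
```

Call:
carry_out(
  targets=[
    [0,0,-0.1,0,0,0,-1],
    [0,0,-0.15,0,0,0,-1],
    [0,0,-0.2,0,0,0,-1],
    [0,0,-0.2,0,0,0,-1],
  ],
)

```text
time_s: 10.27
tool_pos: [0.5484, 0.056, 0.1508]
tcp_rot: [0.134, 1.57, 0.863]
wrist_force: [-0.9, 0.3, 2.5]
width: 0.016
```

```bash
python3 -c "from h import *;tipst()"
```

```text
t 10.27 q [-2.500e-02  2.850e-01  1.662e+00  1.000e-03  1.194e+00 -7.550e-01] p [0.5484 0.056  0.1508] w 0.016 F [-0.89  0.27  2.53]
[[0.001, -0.666, 0.746], [0.001, 0.746, 0.666], [-1.0, 0.0, 0.001]]
tip ctl [-18.9 -62.6  40.3]
```

Contact at 2.5 N; the button is starting to move. Continuing slowly.

Call:
carry_out(
  targets=[
    [0,0,-0.1,0,0,0,-1],
    [0,0,-0.2,0,0,0,-1],
    [0,0,-0.3,0,0,0,-1],
    [0,0,-0.3,0,0,0,-1],
  ],
)

```text
time_s: 10.6
tool_pos: [0.5485, 0.056, 0.1477]
tcp_rot: [0.12, 1.57, 0.849]
wrist_force: [-0.3, 0.3, 3.8]
width: 0.0162
```

Call:
carry_out(
  targets=[
    [0,0,-0.05,0,0,0,-1],
    [0,0,-0.1,0,0,0,-1],
    [0,0,-0.1,0,0,0,-1],
  ],
)

```text
time_s: 10.85
tool_pos: [0.5485, 0.0559, 0.1472]
tcp_rot: [-0.1, 1.569, 0.629]
wrist_force: [-1.2, -0.7, 7.3]
width: 0.0161
```

```bash
python3 -c "from h import *;tipst()"
```

```text
t 10.85 q [-2.500e-02  2.880e-01  1.667e+00  1.000e-03  1.185e+00 -7.550e-01] p [0.5485 0.0559 0.1472] w 0.0161 F [-1.16 -0.68  7.29]
[[0.001, -0.666, 0.746], [0.001, 0.746, 0.666], [-1.0, -0.0, 0.001]]
tip ctl [-18.8 -62.4  36.7]
```

The last 1 mm step gained only 0.5 mm and the force jumped to 7.3 N, so it is bottoming. One small extra step, then hold for more than 1 s.

Call:
carry_out(
  targets=[
    [0,0,-0.05,0,0,0,-1],
    [0,0,-0.05,0,0,0,-1],
    [0,0,-0.05,0,0,0,-1],
    [0,0,-0.05,0,0,0,-1],
    [0,0,-0.05,0,0,0,-1],
    [0,0,-0.05,0,0,0,-1],
    [0,0,-0.05,0,0,0,-1],
    [0,0,-0.05,0,0,0,-1],
  ],
)

```text
time_s: 11.52
tool_pos: [0.5486, 0.0559, 0.1471]
tcp_rot: [-0.257, 1.569, 0.472]
wrist_force: [-1.1, 0.2, 9.5]
width: 0.016
```

Call:
carry_out(
  targets=[
    [0,0,0,0,0,0,-1],
    [0,0,0,0,0,0,-1],
    [0,0,0,0,0,0,-1],
    [0,0,0,0,0,0,-1],
    [0,0,0,0,0,0,-1],
    [0,0,0,0,0,0,-1],
    [0,0,0,0,0,0,-1],
    [0,0,0,0,0,0,-1],
  ],
)

```text
time_s: 12.18
tool_pos: [0.5486, 0.056, 0.1472]
tcp_rot: [-0.238, 1.569, 0.491]
wrist_force: [-0.5, 0.3, 9.6]
width: 0.0159
```

```bash
python3 -c "from h import *;tipst()"
```

```text
t 12.18 q [-2.500e-02  2.880e-01  1.668e+00  1.000e-03  1.185e+00 -7.550e-01] p [0.5486 0.056  0.1472] w 0.0159 F [-0.46  0.26  9.64]
[[0.001, -0.666, 0.746], [0.001, 0.746, 0.666], [-1.0, -0.0, 0.002]]
tip ctl [-18.8 -62.4  36.7]
```

Bottomed at 9.6 N with the tip at 36.7 mm (37 expected), held for about 1.4 s. Withdrawing straight up and going back over the stand.

Call:
carry_out(
  targets=[
    [0,0,1,0,0,0,-1],
    [0,0,3,0,0,0,-1],
    [0,0,5.5,0,0,0,-1],
    [0,0,8.5,0,0,0,-1],
    [-0.4,1.8,9,0,0,-0.07,-1],
    [-1,4.3,9,0,0,-0.16,-1],
    [-1.6,6.8,9,0,0,-0.25,-1],
    [-2.2,9.3,9,0,0,-0.34,-1],
  ],
)

```text
time_s: 12.85
tool_pos: [0.5256, 0.1497, 0.2358]
tcp_rot: [1.819, 1.57, 2.203]
wrist_force: [0.9, 1.3, -0.8]
width: 0.0162
```

Call:
carry_out(
  targets=[
    [-0.6,2.5,0,0,0,-0.06,-1],
    [-1.2,5,0,0,0,-0.12,-1],
    [-1.7,7.2,0,0,0,-0.17,-1],
    [-2.1,8.7,0,0,0,-0.21,-1],
    [-2.15,9.1,0,0,0,-0.218,-1],
    [-2.15,9.1,0,0,0,-0.218,-1],
    [-2.15,9.1,0,0,0,-0.218,-1],
  ],
)

```text
time_s: 13.43
tool_pos: [0.5047, 0.2393, 0.2356]
tcp_rot: [-1.888, 1.57, -1.715]
wrist_force: [-0.1, -0.6, -0.6]
width: 0.0159
```

```bash
python3 - <<'E'
from h import *
tip=tipst(); s=arm.get_state()
m=R.from_euler('xyz',s['tcp_rot']); m1=np.array([[0,-.171,.985],[0,.985,.171],[-1,0,0]])
print('to release',((np.array([.505,.2402,.1185])-s['tool_pos'])*100).round(2),(R.from_matrix(m1)*m.inv()).as_rotvec().round(3))
f=grab('scene');print('tip px',proj(f,tip),'stand hole px',proj(f,[.505,.2415,.068]))
save(cv2.resize(f['image'][150:300,225:425],None,fx=4,fy=4,interpolation=cv2.INTER_CUBIC),'s1.png')
E
```

```text
t 13.43 q [ 3.190e-01  2.410e-01  1.506e+00 -1.000e-03  1.395e+00  1.460e-01] p [0.5047 0.2393 0.2356] w 0.0159 F [-0.07 -0.57 -0.58]
[[-0.0, -0.172, 0.985], [-0.001, 0.985, 0.172], [-1.0, -0.001, -0.0]]
tip ctl [-207.4  -67.   125.1]
to release [  0.03   0.09 -11.71] [ 0.001 -0.    -0.001]
tip px [[385.42654201 227.13772068]] stand hole px [[381.35465996 248.10187921]]
```

View pics/s1.png

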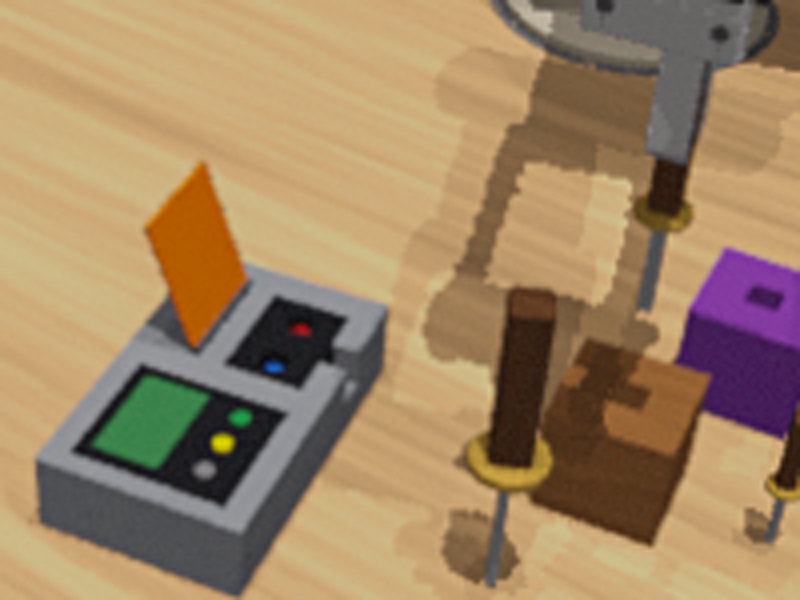

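Cover stays open, both buttons are visible and out, and the knife tip at crop (645,310) is on line with the stand hole (628,393). Lowering it in.

Call:
carry_out(
  targets=[
    [0,0.1,-2.5,0,0,0,-1],
    [0,0.1,-5,0,0,0,-1],
    [0,0.1,-7,0,0,0,-1],
    [0,0.1,-8.5,0,0,0,-1],
    [0,0.1,-10,0,0,0,-1],
    [0,0.1,-11,0,0,0,-1],
    [0,0.1,-11.5,0,0,0,-1],
    [0,0.1,-11.6,0,0,0,-1],
  ],
)

```text
time_s: 14.15
tool_pos: [0.5046, 0.2401, 0.1192]
tcp_rot: [3.03, 1.57, -3.082]
wrist_force: [-0.5, -0.1, -0.7]
width: 0.0163
```

Call:
carry_out(
  targets=[
    [0,0,-0.05,0,0,0,-1],
    [0,0,-0.05,0,0,0,-1],
    [0,0,-0.05,0,0,0,-1],
  ],
)

```text
time_s: 14.4
tool_pos: [0.5054, 0.2411, 0.1204]
tcp_rot: [0.304, 1.568, 0.475]
wrist_force: [0.1, 0.4, -1.5]
width: 0.0159
```

```bash
python3 -c "from h import *;tipst()"
```

```text
t 14.4 q [0.321 0.323 1.689 0.    1.128 0.149] p [0.5054 0.2411 0.1204] w 0.0159 F [ 0.06  0.43 -1.5 ]
[[0.002, -0.17, 0.985], [0.001, 0.985, 0.17], [-1.0, 0.001, 0.002]]
tip ctl [-209.2  -65.6    9.9]
```

Call:
carry_out(
  targets=[
    [0,0,-0.07,0,0,0,-1],
    [0,0,-0.15,0,0,0,-1],
    [0,0,-0.15,0,0,0,-1],
    [0,0,-0.15,0,0,0,-1],
  ],
)

```text
time_s: 14.73
tool_pos: [0.5051, 0.2411, 0.1185]
tcp_rot: [0.364, 1.569, 0.535]
wrist_force: [-0.3, 0.7, 1.1]
width: 0.016
```

```bash
python3 -c "from h import *;tipst()"
```

```text
t 14.73 q [0.321 0.324 1.692 0.    1.124 0.149] p [0.5051 0.2411 0.1185] w 0.016 F [-0.34  0.73  1.13]
[[0.002, -0.171, 0.985], [0.001, 0.985, 0.171], [-1.0, 0.001, 0.002]]
tip ctl [-209.3  -66.     8. ]
```

Seated (z = 8.0 mm, light contact). Opening and rising.

Call:
carry_out(
  targets=[
    [0,0,0,0,0,0,-0.6],
    [0,0,0,0,0,0,-0.3],
    [0,0,0,0,0,0,0],
    [0,0,0,0,0,0,0.2],
    [0,0,0,0,0,0,0.2],
    [0,0,0,0,0,0,0.2],
    [0,0,0,0,0,0,0.2],
    [0,0,0,0,0,0,0.2],
  ],
)

```text
time_s: 15.4
tool_pos: [0.5047, 0.241, 0.118]
tcp_rot: [0.726, 1.57, 0.897]
wrist_force: [-0.1, -0.0, 0.6]
width: 0.0563
```

Call:
carry_out(
  targets=[
    [0,0,1,0,0,0,0.2],
    [0,0,3,0,0,0,0.2],
    [0,0,6,0,0,0,0.2],
    [0,0,9,0,0,0,0.2],
    [0,0,12,0,0,0,0.2],
    [-1,-2,14,0,0,0,0.2],
    [-3,-5,15,0,0,0,0.2],
    [-3,-5,15,0,0,0,0.2],
  ],
)

```text
time_s: 16.07
tool_pos: [0.473, 0.1879, 0.272]
tcp_rot: [-0.442, 1.566, -0.272]
wrist_force: [-0.0, 0.3, 0.5]
width: 0.0564
```

```bash
python3 - <<'E'
from h import *
st(); f=grab('scene'); save(f['image'],'end_full.png')
a=cv2.resize(f['image'][150:375,115:445],None,fx=2.4,fy=2.4,interpolation=cv2.INTER_CUBIC);save(a,'end.png')
W=world(f).reshape(-1,3);k=(np.hypot(W[:,0]-.506,W[:,1]-.242)<.03)&(W[:,2]>.09)&(W[:,2]<.16);q=W[k];r=cv2.minAreaRect(q[:,:2].astype(np.float32));print('handle',r,np.percentile(q[:,2],[1,99]))
E
```

```text
t 16.07 q [ 0.243  0.146  1.54  -0.002  1.452  0.073] p [0.473  0.1879 0.272 ] w 0.0564 F [-0.03  0.33  0.49]
[[0.004, -0.169, 0.986], [-0.001, 0.986, 0.169], [-1.0, -0.002, 0.004]]
handle ((0.5073899626731873, 0.24426360428333282), (0.017132718116044998, 0.0163233932107687), 13.88228702545166) [0.09208258 0.14418466]
```

View pics/end.png

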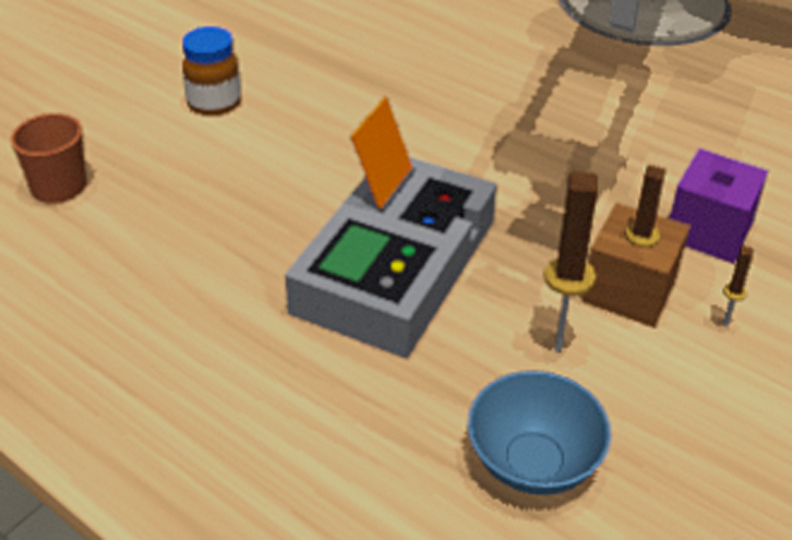

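The knife stands upright in its stand (crop (648,205)). The cover is open at (380,150). The jar, bowl, cup and look-alikes have not moved. Handing in.

```bash
python3 -c "from bench import arm;print(arm.sign_off())"
```

```text
the job is handed in; nothing more can be done
None
```

The job is done and handed in at about 16 s of the 61 s allowed.

- **Cover:** I took the middle-sized knife from the brown stand and pried the orange cover open with its blade to about 111°. Only the knife touched it.
- **Red button:** I pressed it with the knife's tip until it bottomed, with the tip at 36.7 mm (37 mm expected) and about 9.6 N on the wrist. I held it there for about 1.4 s. The 9.6 N is more than the 5.5 N needed to hold it in.
- **Knife:** I stood it back in the stand.

**Last checks:** In the final picture the cover is still open and the knife is upright with its collar on the block. Measured from the picture, its handle top is at 144 mm (143 mm expected). The blue button was never approached. The jar, bowl, cup and the look-alikes look undisturbed.

No check failed. The button joints could not be read directly, so "fully in" rests on the tip height and the force step. Calibration and force noise were about 1–2 mm and 1 N.

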